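# Prove the fit of a taper-shank drill chuck

### The arm

A 7-joint arm with a two-finger parallel gripper is mounted at the origin on the work surface. World frame = base frame: x ahead of the robot, y to its left, z up, the work surface at z = 0. Lengths are in m, angles in degrees, forces in N, time in s.
With the tool pointing down it reaches from about 0.425 to 0.875 m from the base axis. Payload 4.7 kg.
Tool frame: the origin (TCP) lies midway between the tips of the shut fingers; the grasp point (between the pads) lies 19 mm behind it; z points along the fingers, y is the line along which they close (so a half turn about z gives the same grasp; the last joint's range is limited). The gripper opens to 87 mm and grips with 3 to 60 N. Pads are 19 mm wide; open, the fingers measure 117 mm over their backs; the gripper's body (75 mm by 190 mm) begins 51 mm behind the grasp point.
Start: joints at [70.136, 18.392, -4.016, 83.108, 1.295, 78.541, -3.26], TCP at [0.229, -0.608, 0.223] pointing down, gripper open.
Joint ranges: [-163.93, 163.93], [-17.29, 119.83], [-79.2, 71.16], [3.27, 140.29], [-89.18, 269.18], [5.43, 117.66], [-154.24, 154.24]. Speed limits (degrees/s): [147.25, 147.25, 180, 180, 180, 180, 180].

### API

Orientations are given as [roll, pitch, yaw] about the fixed x, y, z axes, in that order (R = Rz(yaw) Ry(pitch) Rx(roll)).
In Python, from cell import env, viewer, boxes_of, masks_of gives the robot as it stands. The module is installed in compiled form; this text tells all that it offers.
- The arm moves only by the tool apply_moves, never from a script. Its argument "moves" is a list of rows, each a list of 7 numbers: the shift along the tool's x, y, z scaled (see below), then the turn, a rotation vector about the tool's x, y, z scaled (see below), then the opening, from 0 (shut) to 1 (fully open). A call has 1 to 20 rows; each row is the pose to reach, as a shift and turn from the pose commanded when the call began, along the tool's axes at that moment; what a row does not reach only later rows make up. The controller multiplies each number of a shift by 0.2 m and each number of a turn by 1.5 rad. A row lasts 1/10 s, in which the tool goes at most 50 mm and 8.59 degrees, less where a joint would pass 70% of its speed; a pose out of reach is approached as far as the arm can. A call with a number of a shift or a turn outside -1 to 1 is refused whole. A call with a gripper value outside its range is refused whole. The fingers move at their own pace and stop on an object; "grip_force" is the grip in N (left out, the last holds). Time passes only in rows, so rows that repeat a pose let the fingers close. It gives the time, the measured TCP pose, the force, the opening and the grip force at its end, in the units of the state.
- env.get_obs(): the state, without advancing time (a new reading comes with each control period).
- viewer.read_camera(name): name is "scene" or "top" or "wrist"; returns the picture (420x560x3 uint8, red, green, blue); there is no depth.
- viewer.get_calibration(name): a dict with "fov_y" (degrees; the focal length in pixels is half the picture's height over the tangent of half this angle, whatever the lens; pixels are square), "cx", "cy" (the principal point, pixels), "position" and "orientation" of the camera in the world. Camera axes: x right, y up, looking along -z (the intrinsics and any distortion apply to the point x, -y, -z); pixel columns grow to the right and rows downward; lengths in m; the calibration is good to about 2 mm. A picture is of the moment at which its call begins: read the wrist's pose just before it. get_calibration takes no time and is no camera call; for the wrist camera it gives the pose at the moment of the call.
- env.sign_off(): hands the job in; it is judged then, once.
Trained networks look in the newest picture that a camera, given by its name, has taken for a name from the list of things; names that differ only in an ending like _2 or _b are one class to them, and where a whole thing is asked for, a point or a joint stands for the part that bears it (a point fixed in the world has none). Each returns a list of dicts, best first, with "conf" (0 to 1); they miss things now and then, are a little off and sometimes report something else, mostly with a low value. They report only what shows in the picture. A call takes as long as a camera call. They do not tell look-alikes from the thing itself.
- boxes_of(camera, target): "location" ([column, row] in pixels, amid what is visible of it).
- masks_of(camera, target): "pixels" (420x560 bool, what is visible of it) and "location" ([column, row] in pixels, amid what is visible of it).
The state is a dict: "time_s": time; "qpos": joint angles; "joint_velocities": joint speeds; "effort": joint torques, N m; "tool_pos": TCP position; "tool_rot": TCP orientation; "force": force on the tool from outside, world axes, zero at the start; "wrist_torque": the same for the moment, N m; "grip_width": finger opening in m; "grasp_force": force on a finger pad.
Only numpy, scipy, OpenCV 4.12 (cv2) and the standard library are available. Lean on these libraries where they do the work, as an engineer would, in place of code of your own. Each camera call takes 0.05 s, during which the arm holds its last target. There are 200 camera calls.

### The job

Check that the taper-shank drill chuck fits the bench sleeve: take it from the rack, twist and press it into the sleeve until its tang drops in and the taper is home and firmly wedged, then let go. Free it again by driving the drift through the cross slot from the long side of the base plate, without ramming anything, until the chuck has been lifted clearly off its seat; leave the chuck standing raised on the drift and leave the other things where they are.

Things in the scene. Friction and masses are not known exactly. Their poses are not given: they have to be found in the camera images.
- stand: Fixed taper stand. Origin: underside of its grey base plate, under the bore axis; z up. Plate 20 mm thick, 70 mm wide (y), from 150 mm behind the origin (-x, the long side) to 70 mm ahead (+x). On it a dark steel block, 44 mm square, 26 mm tall, carries a sleeve 40 mm across and 46 mm tall with an upright bore. Oiled steel. Pushes of over 30 N spoil it.
- sleeve_mouth (a point): Centre of the bore's mouth, 100 mm above the stand's origin; axes as the stand's. The bore is 26 mm wide here and narrows by 5 degrees a side. Hidden at its foot, 54 mm above the stand's origin, an 8 mm plate has an oblong hole (9 x 15.6 mm) for the tang, its long axis turned anticlockwise seen from above from the stand's x by an unknown 14 to 43 degrees.
- slot_floor (a point): Middle of the cross slot's floor, on the bore axis, 20 mm above the stand's origin (level with the plate's top); axes as the stand's. The slot runs level right through along x, 15 mm wide (y), 26 mm high, open at 22 mm either side. The drift goes in from the -x side, sole on the plate, moving to +x.
- chuck_grip (a point): Steel drill chuck, 0.28 to 0.46 kg, upright in a rack hole; the one with the taller head. This point: centre of the head, 36 mm across, 52 mm tall (the top 16 mm cone in to 20 mm). z up, x along the tang's width. Resting with the tang on the hidden plate, this point is 138 mm above the stand's origin; with the tang in line (within 6 degrees) it drops in and is home at about 129 mm.
- chuck: The same chuck; origin at the head's underside, 26 mm below chuck_grip. Home, it is about 103 mm above the stand's origin; press it home with 12 to 25 N so that the taper wedges. The drift has freed it when it stands at least 4 mm higher.
- chuck_tip (a point): The lower end of the chuck, 100 mm below chuck_grip. Below the head: a cone 48 mm long, 26.4 to 18 mm across; a flat tang 14 mm (x) by 7 mm (y), 10 mm long; a round nose 7 mm across, 16 mm long, ending here. With the chuck home this is 9 mm above the slot's floor.
- drift_grip (a point): Drift: loose dark steel wedge bar, 0.25 kg, lying on its flat sole. This point: mid handle block (50 mm in x, 18 mm in y, 46 mm tall), 32 mm above the sole. +x points to the blade, 10 mm across in y: 23.5 mm tall from 25 to 65 mm ahead of here, then sloping down to 6 mm at the nose, 135 mm ahead. A round striking end reaches 45 mm behind.
- drift_nose (a point): Middle of the drift's nose edge, 135 mm ahead of the handle's middle, 3 mm above the sole. Once it is about 14 mm past the bore axis the slope meets the chuck's lower end; every 4 mm more raises the chuck 1 mm, so 40 to 50 mm past the axis frees it well. That push takes 5 to 25 N.
- drift: The same drift; origin on the sole under the middle of the handle; x towards the blade.
- rack: Fixed plywood rack, 170 x 70 mm, top 84 mm above the bench, two holes 84 mm apart along its x; a tool hangs in each by its head. Origin: centre of its underside.
- collet: Bystander: a straight-shank collet holder, head 34 mm across, only 28 mm tall, in the other hole of the rack. Origin: underside of the head.
- meter: Bystander: a black multimeter lying flat, 150 x 78 x 42 mm. Origin: centre of the underside.
- jar: Bystander: a small jar, 52 mm across, 55 mm tall. Origin: centre of the underside.
- screwdriver: Bystander: a screwdriver lying on the bench, 150 mm long. Origin: under its middle.
Things that resemble listed ones, but are neither listed nor needed, are in the scene too. There is more than one size of the stand; the job needs the smaller.

How it is judged:
By the outcome, as a careful person would: the job done as asked, in the order asked, and still so for the second after the job is handed in, with the robot touching nothing.
It also fails if it takes over 72 s, if anything falls off the work surface, if the arm or the gripper's body presses on something with over 40 N, if the wrist force passes 120 N, or if a joint passes its speed limit or range.

## Working session

There is one attempt and no reset: what is moved stays moved. The work goes in short steps, Python scripts to look and compute and a tool call to move; the robot and the scene stay as the last step left them, time stands still between calls to the robot, and variables do not carry over. Pictures are saved under pics/ and viewed, at most 10 in all, crops included, and the job is handed in when it is done.

Besides the shell and the picture viewer there is one more tool, called after ">>>" as name([rows], argument=value, ...), one row to a line, values as JSON. apply_moves: Moves the arm, as the interface text tells. Shifts and turns lie within -1 to 1; 1 stands for 0.2 m of shift or 1.5 rad of turn. Its arguments: {"type":"object","properties":{"moves":{"type":"array","items":{"type":"array","items":{"type":"number","minimum":-1,"maximum":1}}},"grip_force":{"type":"number"}},"required":["moves"]}

```bash
mkdir -p pics; ls; cat > h.py <<'E'
import numpy as np, cv2
from cell import env, viewer, boxes_of, masks_of
from scipy.spatial.transform import Rotation as R
E
python3 - <<'E'
from h import *
o=env.get_obs()
print({k:np.round(v,3) for k,v in o.items()})
ims=[]
for c in ("scene","top"):
    im=viewer.read_camera(c); cv2.imwrite(f"pics/{c}0.png",im[...,::-1])
    print(c,viewer.get_calibration(c))
    for t in ("stand","chuck","collet","drift","rack","meter","jar","screwdriver","chuck_grip","drift_grip","drift_nose","sleeve_mouth"):
        print(t,[(np.round(b["location"]).tolist(),round(b["conf"],2)) for b in boxes_of(c,t)])
print(viewer.get_calibration("wrist"))
E
```

```text
pics
{'time_s': np.float64(0.0), 'qpos': array([70.136, 18.439, -4.016, 83.175,  1.294, 78.54 , -3.261]), 'joint_velocities': array([ 0.005,  0.045, -0.047,  0.012,  0.072,  0.071,  0.027]), 'effort': array([-1.0000e-03, -4.9129e+01, -4.0400e-01, -3.1253e+01, -6.4000e-02,
        4.4000e-02,  0.0000e+00]), 'tool_pos': array([ 0.229, -0.608,  0.221]), 'tool_rot': array([-1.79891e+02,  5.00000e-03,  2.06730e+01]), 'force': array([-0.165,  0.239,  0.694]), 'wrist_torque': array([ 0.002, -0.044, -0.01 ]), 'grasp_force': np.float64(0.0), 'grip_width': np.float64(0.087)}
scene {'fov_y': 53.50448749780908, 'cx': 285.8270220735671, 'cy': 209.47463629287338, 'position': array([1.07315269, 0.31855413, 0.92352179]), 'orientation': array([ 39.21471204,  -1.00618632, 122.34471841])}
stand [([427.0, 217.0], 0.58), ([284.0, 246.0], 0.56)]
chuck [([371.0, 285.0], 0.78)]
collet [([386.0, 260.0], 0.67)]
drift [([216.0, 184.0], 0.81), ([160.0, 248.0], 0.56)]
rack [([374.0, 296.0], 0.77), ([307.0, 222.0], 0.6)]
meter [([162.0, 245.0], 0.77)]
jar [([282.0, 331.0], 0.82)]
screwdriver [([308.0, 222.0], 0.7
[... 510 characters left out ...]

chuck [([156.0, 177.0], 0.6), ([210.0, 114.0], 0.23)]
collet [([159.0, 215.0], 0.43)]
drift [([371.0, 222.0], 0.69)]
rack [([162.0, 196.0], 0.96), ([211.0, 116.0], 0.72)]
meter [([365.0, 126.0], 0.6)]
jar [([214.0, 116.0], 0.89), ([373.0, 224.0], 0.46)]
screwdriver [([258.0, 233.0], 0.75), ([163.0, 196.0], 0.71)]
chuck_grip [([157.0, 179.0], 0.6)]
drift_grip [([372.0, 218.0], 0.89)]
drift_nose [([373.0, 215.0], 0.94)]
sleeve_mouth [([271.0, 196.0], 0.75), ([161.0, 308.0], 0.72)]
{'fov_y': 68.62075656164916, 'cx': 283.62040003789286, 'cy': 208.92762928412282, 'position': array([ 0.30770852, -0.57844343,  0.38598915]), 'orientation': array([-1.75216445e+01,  6.49250724e-03, -6.93747912e+01])}
```

```bash
python3 - <<'E'
import cv2
a=cv2.imread("pics/scene0.png")[100:400,100:500];b=cv2.imread("pics/top0.png")
cv2.imwrite("pics/s1.png",cv2.resize(a,(800,600),interpolation=cv2.INTER_CUBIC))
cv2.imwrite("pics/t1.png",cv2.resize(b,(800,600),interpolation=cv2.INTER_CUBIC))
E
```

```text
(no output)
```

View pics/s1.png

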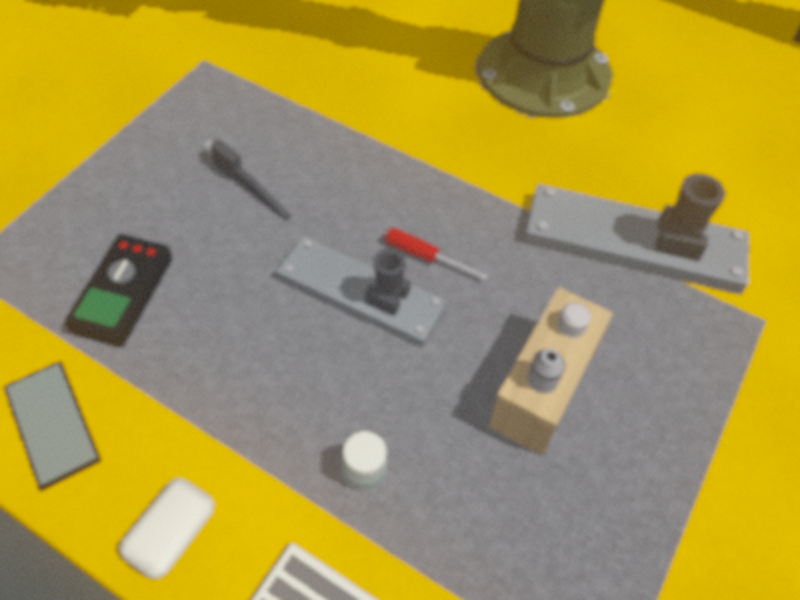

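View pics/t1.png

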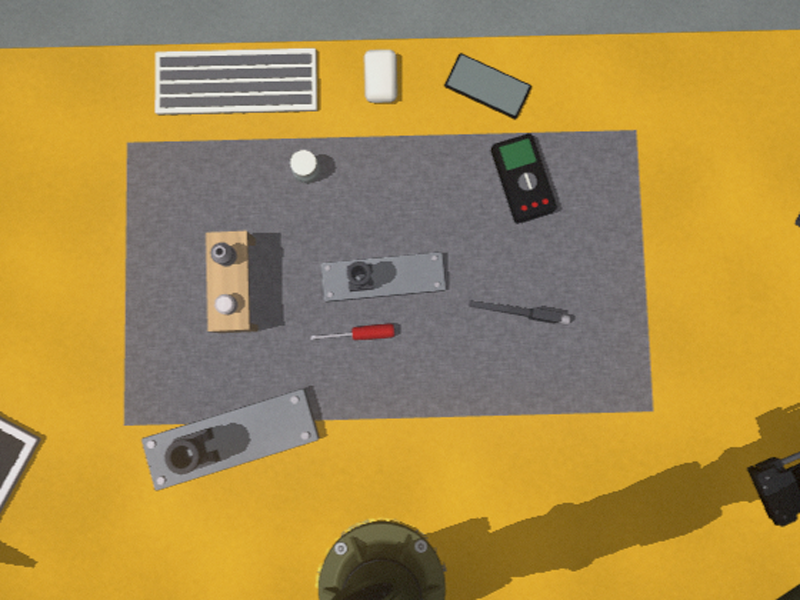

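The scene shows the small stand mid-table, with its sleeve at about (270,193) in the top camera. Its long side points to -y.

Possible mix-ups (top camera pixels):
- **Chuck:** the chuck has the darker, taller head at (156,177). The collet is the white low one at (159,213). I choose (156,177).
- **Stand:** the large stand is at (128,319). I choose the small one at (270,193).
- **Drift:** at (371,220). The screwdriver is at (258,233).

```bash
cat >> h.py <<'E'
def cal(c):
    k=viewer.get_calibration(c); return dict(f=210/np.tan(np.radians(k["fov_y"]/2)),c=np.array([k["cx"],k["cy"]]),p=np.array(k["position"]),R=R.from_euler('xyz',k["orientation"],degrees=True).as_matrix())
def ray(k,uv):
    d=(np.asarray(uv,float)-k["c"])/k["f"]; v=np.stack([d[...,0],-d[...,1],-np.ones(d.shape[:-1])],-1)
    return v@k["R"].T
def plane(k,uv,z):
    d=ray(k,uv); return k["p"]+d*((z-k["p"][2])/d[...,2])[...,None]
def proj(k,P):
    v=(np.asarray(P,float)-k["p"])@k["R"]; return np.stack([v[...,0],-v[...,1]],-1)/-v[...,2:]*k["f"]+k["c"]
def tri(ks,uvs):
    A=0;b=0
    for k,uv in zip(ks,uvs):
        d=ray(k,uv); d/=np.linalg.norm(d); M=np.eye(3)-np.outer(d,d); A=A+M; b=b+M@k["p"]
    return np.linalg.solve(A,b)
E
python3 - <<'E'
from h import *
T=cal("top");S=cal("scene");W=cal("wrist")
o=env.get_obs();Rt=R.from_euler('xyz',o["tool_rot"],degrees=True).as_matrix()
print("cam in tool",Rt.T@(W["p"]-o["tool_pos"]),"\n",(Rt.T@W["R"]).round(3))
for n,t,s,z in (("mouth",(271,195),(284,242),.1),("chuck",(156.5,178),(371,284),.13),("collet",(159,213),(386,260),.1),("drift",(372,220),(215,183),.03),("jar",(212,115),(282,331),.05),("meter",(365,126),(162,245),.04)):
    print(n,"tri",tri((T,S),(t,s)).round(3),"top",plane(T,t,z).round(3),"scene",plane(S,s,z).round(3))
# stand plate corners (pic coords/1.4286), z=.02
c=np.array([(321,264),(441,253),(446,290),(327,301)])*.7
print("plate",plane(T,c,.02).round(3).tolist())
c=np.array([(205,233),(248,231),(249,331),(208,332)])*.7
print("rack",plane(T,c,.084).round(3).tolist())
c=np.array([(470,302),(535,313),(573,320)])*.7
print("drift",plane(T,c,.02).round(3).tolist())
E
```

```text
cam in tool [ 0.08372851 -0.00016667 -0.16338417] 
 [[-0.001  0.954  0.301]
 [ 1.     0.001  0.   ]
 [ 0.     0.301 -0.954]]
mouth tri [ 0.536 -0.017  0.012] top [ 0.53  -0.024  0.1  ] scene [0.585 0.021 0.1  ]
chuck tri [0.578 0.248 0.106] top [0.573 0.244 0.13 ] scene [0.593 0.248 0.13 ]
collet tri [0.494 0.247 0.093] top [0.493 0.246 0.1  ] scene [0.498 0.248 0.1  ]
drift tri [ 0.47  -0.284  0.022] top [ 0.467 -0.279  0.03 ] scene [ 0.477 -0.284  0.03 ]
jar tri [0.75  0.123 0.032] top [0.744 0.121 0.05 ] scene [0.757 0.127 0.05 ]
meter tri [ 0.715 -0.275  0.011] top [ 0.709 -0.27   0.04 ] scene [ 0.727 -0.255  0.04 ]
plate [[0.568, 0.095, 0.02], [0.583, -0.122, 0.02], [0.515, -0.129, 0.02], [0.501, 0.085, 0.02]]
rack [[0.618, 0.287, 0.084], [0.62, 0.213, 0.084], [0.448, 0.212, 0.084], [0.448, 0.282, 0.084]]
drift [[0.493, -0.171, 0.02], [0.47, -0.287, 0.02], [0.456, -0.355, 0.02]]
```

>>> apply_moves([
  [0.82, -0.54, 0, 0, 0, -0.34, 1],
  [0.82, -0.54, 0, 0, 0, -0.34, 1],
  [0.82, -0.54, 0, 0, 0, -0.34, 1],
  [0.82, -0.54, 0, 0, 0, -0.34, 1],
  [0.82, -0.54, 0, 0, 0, -0.34, 1],
])

```text
time_s: 1.8
tool_pos: [0.3511, -0.4424, 0.2233]
tool_rot: [179.9, -0.2, 50.6]
force: [0.3, -0.3, -0.0]
grip_width: 0.0871
grasp_force: 0.0
```

```bash
cat >> h.py <<'E'
def go(p,yaw):
    o=env.get_obs(); M=R.from_euler('xyz',o["tool_rot"],degrees=True).as_matrix()
    d=M.T@(np.array(p)-o["tool_pos"])/.2; D=R.from_euler('xyz',[180,0,yaw],degrees=True).as_matrix()
    r=R.from_matrix(M.T@D).as_rotvec()/1.5
    print("at",o["tool_pos"].round(4),o["tool_rot"].round(2),"t",round(float(o["time_s"]),2),"F",o["force"].round(1),"w",round(float(o["grip_width"]),4),"q7",o["qpos"][6].round(1),"ROW",d.round(3),r.round(3))
E
python3 -c "
from h import *
go((.46,-.29,.2),79)"
```

```text
at [ 0.3511 -0.4424  0.2233] [179.93  -0.21  50.64] t 1.8 F [ 0.3 -0.3 -0. ] w 0.0871 q7 8.0 ROW [ 0.934 -0.062  0.12 ] [ 0.001 -0.002 -0.33 ]
```

>>> apply_moves([
  [0.93, -0.06, 0.12, 0, 0, -0.33, 1],
  [0.93, -0.06, 0.12, 0, 0, -0.33, 1],
  [0.93, -0.06, 0.12, 0, 0, -0.33, 1],
  [0.93, -0.06, 0.12, 0, 0, -0.33, 1],
  [0.93, -0.06, 0.12, 0, 0, -0.33, 1],
  [0.93, -0.06, 0.12, 0, 0, -0.33, 1],
])

```text
time_s: 2.4
tool_pos: [0.4556, -0.2991, 0.1986]
tool_rot: [-180.0, 0.0, 78.3]
force: [0.1, -0.7, -1.3]
grip_width: 0.087
grasp_force: 0.0
```

```bash
python3 - <<'E'
from h import *
K=cal("wrist"); im=viewer.read_camera("wrist"); cv2.imwrite("pics/w_drift.png",im[...,::-1])
for t,z in (("drift",.03),("drift_grip",.046),("drift_nose",.003)):
  for b in boxes_of("wrist",t): print(t,b["location"],round(b["conf"],2),plane(K,b["location"],z).round(4))
for b in masks_of("wrist","drift")[:1]:
    c=cv2.findContours(b["pixels"].astype(np.uint8),0,1)[0]; c=max(c,key=cv2.contourArea)
    print(cv2.minAreaRect(c), b["conf"])
go((.538,-.01,.22),94)
E
```

```text
drift [292.9, 165.4] 0.57 [ 0.4714 -0.2736  0.03  ]
drift_grip [295.7, 164.6] 0.74 [ 0.4745 -0.2706  0.046 ]
drift_nose [292.2, 165.5] 0.66 [ 0.4705 -0.2781  0.003 ]
((293.0, 144.5), (169.0, 18.0), 90.0) 0.79
at [ 0.4545 -0.3009  0.1986] [-1.800e+02  3.000e-02  7.807e+01] t 2.65 F [ 0.5 -0.6  0.6] w 0.0866 q7 16.2 ROW [ 1.509  0.108 -0.108] [-0.     0.    -0.185]
```

View pics/w_drift.png

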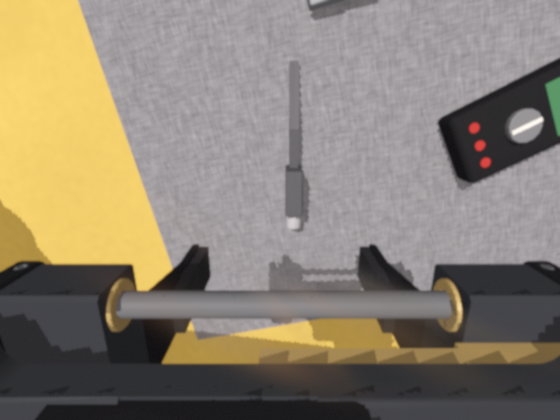

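The wrist view shows the drift alone and clear. Its handle is centred at about (293,192), and its nose is at (294,62), pointing up the picture, which is the tool's +x. Next is the stand.

```bash
python3 - <<'E'
from h import *
K=cal("wrist"); h=plane(K,np.array((293.3,192.)),.055); n=plane(K,np.array((294.,62)),.006)
print(h.round(4),n.round(4),np.linalg.norm((n-h)[:2]),np.degrees(np.arctan2(*(n-h)[1::-1])))
E
```

```text
[ 0.4655 -0.2982  0.055 ] [ 0.4932 -0.1725  0.006 ] 0.12869672162890342 77.5728241851709
```

>>> apply_moves([
  [0.75, 0.05, -0.11, 0, 0, -0.09, 1],
  [0.75, 0.05, -0.11, 0, 0, -0.09, 1],
  [0.75, 0.05, -0.11, 0, 0, -0.09, 1],
])

```text
time_s: 2.95
tool_pos: [0.4951, -0.156, 0.2207]
tool_rot: [180.0, 0.0, 85.8]
force: [1.0, -0.0, 0.2]
grip_width: 0.087
grasp_force: 0.0
```

>>> apply_moves([
  [0.75, 0.05, 0, 0, 0, -0.09, 1],
  [0.75, 0.05, 0, 0, 0, -0.09, 1],
  [0.75, 0.05, 0, 0, 0, -0.09, 1],
  [0.75, 0.05, 0, 0, 0, -0.09, 1],
  [0.75, 0.05, 0, 0, 0, -0.09, 1],
  [0.75, 0.05, 0, 0, 0, -0.09, 1],
])

```text
time_s: 3.55
tool_pos: [0.5156, -0.0096, 0.2201]
tool_rot: [-180.0, 0.1, 93.5]
force: [0.6, -1.2, -0.4]
grip_width: 0.087
grasp_force: 0.0
```

```bash
python3 - <<'E'
from h import *
K=cal("wrist"); im=viewer.read_camera("wrist"); cv2.imwrite("pics/w_stand.png",im[...,::-1])
for t,z in (("sleeve_mouth",.1),("stand",.02)):
  for b in boxes_of("wrist",t): print(t,b["location"],round(b["conf"],2),plane(K,b["location"],z).round(4))
np.savez("stand_k.npz",**K)
go((.57,.24,.25),180)
E
```

```text
sleeve_mouth [309.1, 178.1] 0.84 [0.5383 0.016  0.1   ]
sleeve_mouth [77.8, 30.3] 0.67 [0.3393 0.1267 0.1   ]
sleeve_mouth [510.9, 80.4] 0.3 [0.7029 0.111  0.1   ]
stand [78.9, 29.7] 0.93 [0.2922 0.1423 0.02  ]
stand [305.5, 178.8] 0.87 [ 0.5418 -0.0014  0.02  ]
at [ 0.5156 -0.0094  0.2201] [-1.7998e+02  2.0000e-02  9.3520e+01] t 3.7 F [-0.2 -0.2 -0. ] w 0.0875 q7 -0.4 ROW [ 1.228  0.348 -0.15 ] [-0.    -0.    -1.006]
```

View pics/w_stand.png

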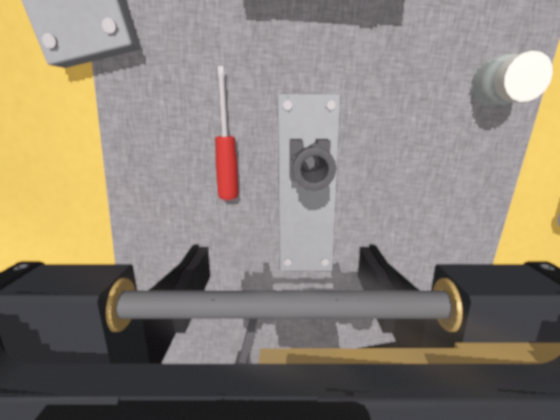

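The small stand is at the middle: mouth ring at about (313,168), plate corners at (279,95), (338,95), (333,270) and (279,270).

```bash
python3 - <<'E'
from h import *
from scipy.optimize import least_squares
K=dict(np.load("stand_k.npz"))
im=cv2.imread("pics/w_stand.png"); g=cv2.GaussianBlur(cv2.cvtColor(im,6),(3,3),0)
# plate mask: bright grey
hsv=cv2.cvtColor(im,cv2.COLOR_BGR2HSV)[85:280,265:350]
m=((hsv[...,2]>125)&(hsv[...,2]<200)&(hsv[...,1]<40)).astype(np.uint8)
m=cv2.morphologyEx(m,cv2.MORPH_OPEN,np.ones((5,5)))
c=max(cv2.findContours(m,0,1)[0],key=cv2.contourArea); q=cv2.approxPolyDP(cv2.convexHull(c),6,True)[:,0]+[265,85]
print("poly",q.tolist())
px=np.array([(278.5,95),(338.5,95),(333.5,270),(279,270)])
def pts(p,L,z): 
    c,s=np.cos(p[2]),np.sin(p[2]); L=np.array(L); return np.c_[p[0]+c*L[:,0]-s*L[:,1],p[1]+s*L[:,0]+c*L[:,1],np.full(len(L),z)]
f=lambda p:(proj(K,pts(p,[(.07,.035),(.07,-.035),(-.15,-.035),(-.15,.035)],.02))-px).ravel()
r=least_squares(f,[.538,.02,1.6]); print(r.x,np.degrees(r.x[2]),r.fun.round(1))
print("mouth px",proj(K,pts(r.x,[(0,0)],.1)), plane(K,np.array((313.5,167.5)),.1))
cir=cv2.HoughCircles(g[120:210,270:360],cv2.HOUGH_GRADIENT,1,5,param1=80,param2=12,minRadius=10,maxRadius=26)
print(None if cir is None else (cir[0][:6]+[270,120,0]))
for n,im0 in (("top",cv2.imread("pics/top0.png")),):
    T=cal("top"); P=pts(r.x,[(0,0)],.1); print(proj(T,P),proj(T,pts(r.x,[(.07,.035),(.07,-.035),(-.15,-.035),(-.15,.035)],.02)))
go((.56,.235,.25),180)
E
```

```text
poly [[349, 85], [349, 272], [273, 278], [265, 262], [265, 85]]
[0.54231126 0.02406768 1.64180374] 94.06842530214635 [-1.5 -0.5  1.7 -1.2 -0.9  1.   0.7  1.5]
mouth px [[314.1519386  169.87743761]] [0.54150603 0.0262448  0.1       ]
[[314.5        167.5         21.        ]
 [313.5        194.5         15.19999981]
 [319.5        166.5         19.89999962]
 [309.5        163.5         14.10000038]
 [304.5        173.5         15.5       ]
 [309.5        191.5         20.39999962]]
[[250.89242608 190.31575447]] [[226.45310768 210.25039052]
 [224.07961581 183.29796452]
 [308.99406715 175.14721804]
 [311.80468468 201.99543268]]
at [ 0.5156 -0.0094  0.2201] [-1.7998e+02  2.0000e-02  9.3520e+01] t 3.7 F [-0.2 -0.2 -0. ] w 0.0875 q7 -0.4 ROW [ 1.206  0.297 -0.15 ] [-0.    -0.    -1.006]
```

>>> apply_moves([
  [0.6, 0.15, -0.15, 0, 0, -0.5, 1],
  [0.6, 0.15, -0.15, 0, 0, -0.5, 1],
  [0.6, 0.15, -0.15, 0, 0, -0.5, 1],
  [0.6, 0.15, -0.15, 0, 0, -0.5, 1],
  [0.6, 0.15, -0.15, 0, 0, -0.5, 1],
])

```text
time_s: 4.2
tool_pos: [0.5381, 0.1146, 0.2504]
tool_rot: [180.0, -0.0, 137.1]
force: [0.3, -0.7, -0.0]
grip_width: 0.087
grasp_force: 0.0
```

```bash
python3 - <<'E'
from h import *
go((.56,.245,.25),170)
E
```

```text
at [0.5381 0.1146 0.2504] [179.98  -0.   137.09] t 4.2 F [ 0.3 -0.7 -0. ] w 0.087 q7 26.7 ROW [0.364 0.552 0.002] [ 0.     0.    -0.383]
```

>>> apply_moves([
  [0.36, 0.55, 0, 0, 0, -0.38, 1],
  [0.36, 0.55, 0, 0, 0, -0.38, 1],
  [0.36, 0.55, 0, 0, 0, -0.38, 1],
  [0.36, 0.55, 0, 0, 0, -0.38, 1],
  [0.36, 0.55, 0, 0, 0, -0.38, 1],
  [0.36, 0.55, 0, 0, 0, -0.38, 1],
])

```text
time_s: 4.8
tool_pos: [0.5615, 0.242, 0.2498]
tool_rot: [-179.9, -0.0, 169.0]
force: [-0.2, -1.1, 0.2]
grip_width: 0.0866
grasp_force: 0.0
```

```bash
python3 - <<'E'
from h import *
K=cal("wrist"); im=viewer.read_camera("wrist"); cv2.imwrite("pics/w_chuck.png",cv2.resize(im[20:320,80:480,::-1],(800,600),interpolation=cv2.INTER_CUBIC))
np.savez("chuck_k.npz",**K)
for t,z in (("chuck",.11),("chuck_grip",.11),("collet",.1)):
  for b in boxes_of("wrist",t): print(t,np.round(b["location"],1),round(b["conf"],2),plane(K,b["location"],z).round(4))
go((.575,.247,.2),170)
E
```

```text
chuck [295.8 212. ] 0.59 [0.5799 0.2516 0.11  ]
chuck_grip [294.8 213.6] 0.88 [0.5814 0.2503 0.11  ]
collet [279.4 127.1] 0.85 [0.4936 0.2513 0.1   ]
at [0.5613 0.2424 0.2503] [-1.7996e+02  3.0000e-02  1.6916e+02] t 5.0 F [-1.1  0.4  1.6] w 0.0868 q7 40.9 ROW [-0.063  0.035  0.252] [-0.001  0.    -0.01 ]
```

View pics/w_chuck.png

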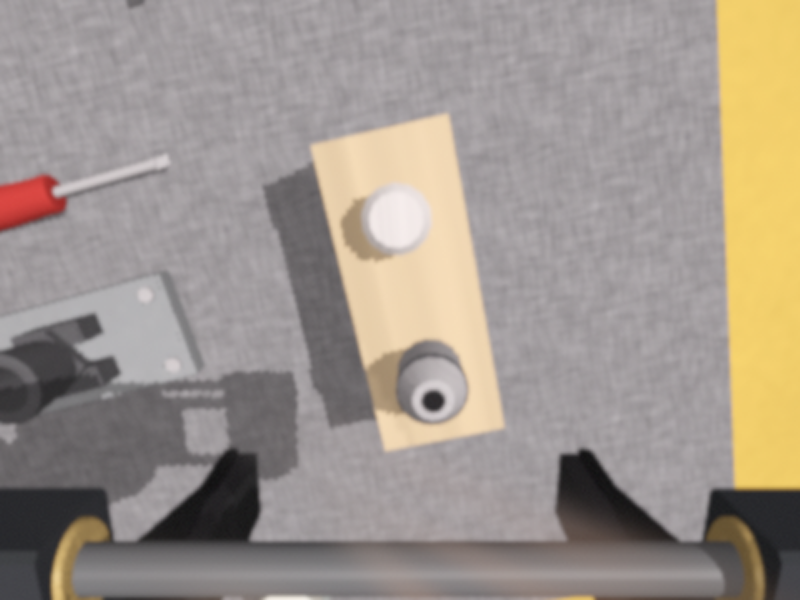

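The crop confirms the choice: the tall conical head with the dark jaw hole is at full-frame (296,220). The flat white collet is at (278,129).

```bash
python3 - <<'E'
from h import *
K=dict(np.load("chuck_k.npz"))
c=plane(K,np.array((296.2,220.)),.136); k=plane(K,np.array((278.,129)),.112); print(c,k,np.linalg.norm((c-k)[:2]))
T=cal("top");S=cal("scene");print(proj(T,c),proj(S,c))
go((c[0],c[1],.16),170);go((c[0],c[1],.09),170)
E
```

```text
[0.57932484 0.25112947 0.136     ] [0.4944946 0.2499345 0.112    ] 0.08483865162767032
[152.96494319 175.236135  ] [375.39209822 278.44978086]
at [0.5613 0.2424 0.2503] [-1.7996e+02  3.0000e-02  1.6916e+02] t 5.0 F [-1.1  0.4  1.6] w 0.0868 q7 40.9 ROW [-0.08   0.06   0.452] [-0.001  0.    -0.01 ]
at [0.5613 0.2424 0.2503] [-1.7996e+02  3.0000e-02  1.6916e+02] t 5.0 F [-1.1  0.4  1.6] w 0.0868 q7 40.9 ROW [-0.08   0.06   0.802] [-0.001  0.    -0.01 ]
```

>>> apply_moves([
  [-0.08, 0.06, 0.2, 0, 0, 0, 1],
  [-0.08, 0.06, 0.4, 0, 0, 0, 1],
  [-0.08, 0.06, 0.5, 0, 0, 0, 1],
  [-0.08, 0.06, 0.6, 0, 0, 0, 1],
  [-0.08, 0.06, 0.7, 0, 0, 0, 1],
  [-0.08, 0.06, 0.8, 0, 0, 0, 1],
  [-0.08, 0.06, 0.8, 0, 0, 0, 1],
  [-0.08, 0.06, 0.8, 0, 0, 0, 0.3],
  [-0.08, 0.06, 0.8, 0, 0, 0, 0.3],
  [-0.08, 0.06, 0.8, 0, 0, 0, 0.3],
  [-0.08, 0.06, 0.8, 0, 0, 0, 0.3],
  [-0.08, 0.06, 0.8, 0, 0, 0, 0.3],
  [-0.08, 0.06, 0.8, 0, 0, 0, 0.3],
  [-0.08, 0.06, 0.8, 0, 0, 0, 0.3],
], grip_force=15)

```text
time_s: 6.4
tool_pos: [0.5788, 0.2526, 0.0903]
tool_rot: [-180.0, 0.0, 169.4]
force: [-0.3, -2.2, 2.5]
grip_width: 0.039
grasp_force: 1.6
```

>>> apply_moves([
  [0, 0, 0, 0, 0, 0, 0.2],
  [0, 0, 0, 0, 0, 0, 0.2],
  [0, 0, 0, 0, 0, 0, 0.2],
  [0, 0, 0, 0, 0, 0, 0.2],
  [0, 0, 0, 0, 0, 0, 0.2],
], grip_force=40)

```text
time_s: 6.9
tool_pos: [0.5788, 0.2523, 0.0902]
tool_rot: [-180.0, -0.0, 169.3]
force: [-1.8, -2.3, 2.0]
grip_width: 0.035
grasp_force: 40.0
```

>>> apply_moves([
  [0, 0, -0.05, 0, 0, 0, 0.2],
  [0, 0, -0.15, 0, 0, 0, 0.2],
  [0, 0, -0.3, 0, 0, 0, 0.2],
  [0, 0, -0.45, 0, 0, 0, 0.2],
  [0, 0, -0.6, 0, 0, 0, 0.2],
  [0, 0, -0.65, 0, 0, 0, 0.2],
  [0, 0, -0.65, 0, 0, 0, 0.2],
])

```text
time_s: 7.6
tool_pos: [0.5793, 0.2535, 0.2215]
tool_rot: [179.9, 0.1, 169.4]
force: [0.4, 0.2, -3.7]
grip_width: 0.0353
grasp_force: 40.0
```

```bash
python3 - <<'E'
from h import *
go((.542,.0252,.22),169.4)
E
```

```text
at [0.5793 0.2535 0.2215] [1.7990e+02 1.3000e-01 1.6938e+02] t 7.6 F [ 0.4  0.2 -3.7] w 0.0353 q7 39.5 ROW [-0.027 -1.157  0.006] [ 0.001  0.001 -0.   ]
```

>>> apply_moves([
  [-0.01, -0.2, 0, 0, 0, 0, 0.2],
  [-0.01, -0.4, 0, 0, 0, 0, 0.2],
  [-0.01, -0.6, 0, 0, 0, 0, 0.2],
  [-0.02, -0.8, 0, 0, 0, 0, 0.2],
  [-0.03, -0.95, 0, 0, 0, 0, 0.2],
  [-0.03, -1, 0, 0, 0, 0, 0.2],
  [-0.03, -1, 0, 0, 0, 0, 0.2],
])

```text
time_s: 8.3
tool_pos: [0.5469, 0.0527, 0.2185]
tool_rot: [-179.9, -0.1, 169.1]
force: [0.6, 0.5, -3.8]
grip_width: 0.035
grasp_force: 40.0
```

```bash
python3 - <<'E'
from h import *
go((.542,.0252,.205),169.4)
E
```

```text
at [0.5469 0.0527 0.2185] [-1.7993e+02 -1.4000e-01  1.6913e+02] t 8.3 F [ 0.6  0.5 -3.8] w 0.035 q7 63.2 ROW [-0.002 -0.139  0.068] [-0.001 -0.002 -0.003]
```

>>> apply_moves([
  [0, -0.14, 0.05, 0, 0, 0, 0.2],
  [0, -0.14, 0.07, 0, 0, 0, 0.2],
  [0, -0.14, 0.07, 0, 0, 0, 0.2],
  [0, -0.14, 0.07, 0, 0, 0, 0.2],
])

```text
time_s: 8.7
tool_pos: [0.5425, 0.0299, 0.206]
tool_rot: [179.9, -0.0, 169.5]
force: [-0.7, 0.6, -3.3]
grip_width: 0.0348
grasp_force: 40.0
```

```bash
python3 - <<'E'
from h import *
W=cal("wrist");S=cal("scene");o=env.get_obs()
a=viewer.read_camera("wrist")[...,::-1];b=viewer.read_camera("scene")[...,::-1]
t=o["tool_pos"];print(t)
for n,P in (("tip",t-[0,0,.08]),("mouth",[.542,.0252,.1])): print(n,proj(W,P),proj(S,P))
m=proj(S,[.542,.0252,.12]).astype(int);w=proj(W,[.542,.0252,.1]).astype(int);print(m,w)
A=cv2.resize(a[max(0,w[1]-130):][:140,w[0]-70:w[0]+70],(560,560),interpolation=3);B=cv2.resize(b[m[1]-50:m[1]+40,m[0]-20:m[0]+20],(249,560),interpolation=3)
cv2.imwrite("pics/above.png",np.hstack([A,B])); print(max(0,w[1]-130),w[0]-70,m[1]-50,m[0]-20)
E
```

```text
[0.54249658 0.02985183 0.20601292]
tip [283.00722653 215.8776857 ] [296.65950529 225.12639911]
mouth [277.91649026 207.08401844] [294.74612803 230.56139566]
[295 225] [277 207]
77 207 175 275
```

View pics/above.png

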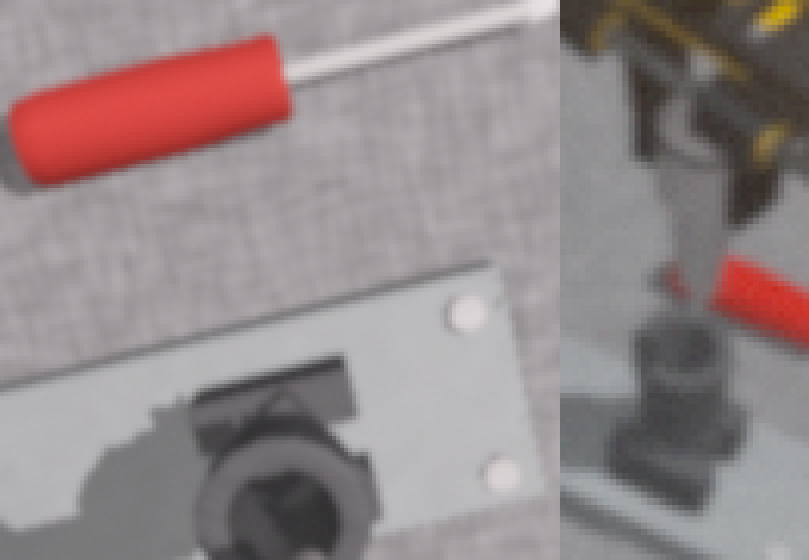

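```bash
python3 - <<'E'
from h import *
go((.542,.0252,.14),169.4)
E
```

```text
at [0.5428 0.0294 0.2064] [1.7995e+02 1.0000e-02 1.6951e+02] t 8.8 F [-0.3 -0.5 -2.9] w 0.0348 q7 66.5 ROW [-0.    -0.022  0.332] [0.001 0.    0.001]
```

>>> apply_moves([
  [0, -0.022, 0, 0, 0, 0, 0.2],
  [0, -0.022, 0.05, 0, 0, 0, 0.2],
  [0, -0.022, 0.12, 0, 0, 0, 0.2],
  [0, -0.022, 0.2, 0, 0, 0, 0.2],
  [0, -0.022, 0.27, 0, 0, 0, 0.2],
  [0, -0.022, 0.33, 0, 0, 0, 0.2],
  [0, -0.022, 0.33, 0, 0, 0, 0.2],
  [0, -0.022, 0.33, 0, 0, 0, 0.2],
])

```text
time_s: 9.6
tool_pos: [0.5417, 0.0233, 0.14]
tool_rot: [180.0, -0.0, 169.4]
force: [-1.2, 0.2, -3.7]
grip_width: 0.0348
grasp_force: 40.0
```

```bash
python3 - <<'E'
from h import *
go((.542,.0252,.122),169.4)
E
```

```text
at [0.5417 0.0233 0.14  ] [ 1.7999e+02 -3.0000e-02  1.6937e+02] t 9.6 F [-1.2  0.2 -3.7] w 0.0348 q7 64.4 ROW [0.    0.009 0.09 ] [ 0. -0. -0.]
```

>>> apply_moves([
  [0, 0.007, 0.02, 0, 0, 0, 0.2],
  [0, 0.007, 0.05, 0, 0, 0, 0.2],
  [0, 0.007, 0.08, 0, 0, 0, 0.2],
  [0, 0.007, 0.09, 0, 0, 0, 0.2],
  [0, 0.007, 0.09, 0, 0, 0, 0.2],
])

```text
time_s: 10.1
tool_pos: [0.5417, 0.0244, 0.1218]
tool_rot: [-180.0, -0.0, 169.4]
force: [-0.0, -0.5, -3.5]
grip_width: 0.0351
grasp_force: 40.0
```

>>> apply_moves([
  [0, 0, 0.01, 0, 0, 0, 0.2],
  [0, 0, 0.015, 0, 0, 0, 0.2],
  [0, 0, 0.02, 0, 0, 0, 0.2],
  [0, 0, 0.02, 0, 0, 0, 0.2],
])

```text
time_s: 10.5
tool_pos: [0.5421, 0.0245, 0.1183]
tool_rot: [-180.0, 0.0, 169.4]
force: [0.7, 0.3, -4.1]
grip_width: 0.0352
grasp_force: 40.0
```

>>> apply_moves([
  [0, 0, 0.005, 0, 0, 0, 0.2],
  [0, 0, 0.01, 0, 0, 0, 0.2],
  [0, 0, 0.01, 0, 0, 0, 0.2],
])

```text
time_s: 10.8
tool_pos: [0.5429, 0.0245, 0.1177]
tool_rot: [-180.0, 0.1, 169.3]
force: [-1.9, -1.5, 6.2]
grip_width: 0.0347
grasp_force: 40.0
```

>>> apply_moves([
  [0, 0, 0, 0, 0, 0.04, 0.2],
  [0, 0, 0, 0, 0, 0.08, 0.2],
  [0, 0, 0, 0, 0, 0.12, 0.2],
  [0, 0, 0, 0, 0, 0.16, 0.2],
  [0, 0, 0, 0, 0, 0.2, 0.2],
  [0, 0, 0, 0, 0, 0.24, 0.2],
  [0, 0, 0, 0, 0, 0.28, 0.2],
  [0, 0, 0, 0, 0, 0.32, 0.2],
  [0, 0, 0, 0, 0, 0.36, 0.2],
])

```text
time_s: 11.7
tool_pos: [0.5427, 0.0247, 0.1179]
tool_rot: [180.0, 0.1, 138.3]
force: [-3.2, -0.2, 7.7]
grip_width: 0.0348
grasp_force: 40.0
```

```bash
python3 - <<'E'
from h import *
go((.542,.0245,.117),138);print(env.get_obs()["wrist_torque"])
E
```

```text
at [0.5427 0.0247 0.1179] [1.7999e+02 8.0000e-02 1.3828e+02] t 11.7 F [-3.2 -0.2  7.7] w 0.0348 q7 33.5 ROW [ 0.002 -0.003  0.004] [0.    0.001 0.003]
[-0.06584878  0.57088416  0.02728289]
```

>>> apply_moves([
  [0, 0, 0, 0, 0, 0.04, 0.2],
  [0, 0, 0, 0, 0, 0.08, 0.2],
  [0, 0, 0, 0, 0, 0.12, 0.2],
  [0, 0, 0, 0, 0, 0.16, 0.2],
  [0, 0, 0, 0, 0, 0.2, 0.2],
  [0, 0, 0, 0, 0, 0.24, 0.2],
  [0, 0, 0, 0, 0, 0.28, 0.2],
])

```text
time_s: 12.4
tool_pos: [0.5426, 0.0247, 0.1179]
tool_rot: [180.0, 0.1, 114.2]
force: [-3.2, -0.7, 7.6]
grip_width: 0.0349
grasp_force: 40.0
```

```bash
python3 - <<'E'
from h import *
go((.542,.0245,.117),114);print(env.get_obs()["wrist_torque"])
E
```

```text
at [0.5426 0.0247 0.1179] [1.7996e+02 6.0000e-02 1.1422e+02] t 12.4 F [-3.2 -0.7  7.6] w 0.0349 q7 10.4 ROW [ 0.    -0.003  0.005] [0.    0.001 0.003]
[-0.00085544  0.67095497  0.04230897]
```

>>> apply_moves([
  [0.001, -0.003, 0, 0, 0, 0, 0.2],
  [0.0015, -0.004, 0, 0, 0, 0.04, 0.2],
  [0.0015, -0.004, 0, 0, 0, 0.08, 0.2],
  [0.0015, -0.004, 0, 0, 0, 0.12, 0.2],
  [0.0015, -0.004, 0, 0, 0, 0.16, 0.2],
  [0.0015, -0.004, 0, 0, 0, 0.2, 0.2],
  [0.0015, -0.004, 0, 0, 0, 0.24, 0.2],
])

```text
time_s: 13.1
tool_pos: [0.5423, 0.0248, 0.1179]
tool_rot: [179.9, 0.0, 93.6]
force: [-1.4, -0.3, 5.3]
grip_width: 0.0349
grasp_force: 40.0
```

```bash
python3 - <<'E'
from h import *
go((.542,.0245,.117),93);print(env.get_obs()["wrist_torque"])
E
```

```text
at [0.5423 0.0248 0.1179] [1.7985e+02 2.0000e-02 9.3600e+01] t 13.1 F [-1.4 -0.3  5.3] w 0.0349 q7 -9.4 ROW [-0.002 -0.002  0.005] [0.002 0.    0.007]
[-0.00332276  0.2010903   0.08196922]
```

>>> apply_moves([
  [0, -0.002, 0.002, 0, 0, 0.04, 0.2],
  [0, -0.002, 0.002, 0, 0, 0.08, 0.2],
  [0, -0.002, 0.002, 0, 0, 0.12, 0.2],
  [0, -0.002, 0.002, 0, 0, 0.16, 0.2],
  [0, -0.002, 0.002, 0, 0, 0.2, 0.2],
  [0, -0.002, 0.002, 0, 0, 0.24, 0.2],
  [0, -0.002, 0.002, 0, 0, 0.28, 0.2],
  [0, -0.002, 0.002, 0, 0, 0.32, 0.2],
])

```text
time_s: 13.9
tool_pos: [0.5422, 0.0249, 0.1177]
tool_rot: [179.8, -0.1, 66.1]
force: [0.1, 0.8, 5.4]
grip_width: 0.0352
grasp_force: 40.0
```

```bash
python3 - <<'E'
from h import *
go((.542,.0245,.117),66);print(env.get_obs()["wrist_torque"])
E
```

```text
at [0.5422 0.0249 0.1177] [ 1.7983e+02 -8.0000e-02  6.6100e+01] t 13.9 F [0.1 0.8 5.4] w 0.0352 q7 -36.1 ROW [-0.002 -0.     0.003] [ 0.002 -0.001  0.001]
[0.07752003 0.15223438 0.03584219]
```

>>> apply_moves([
  [0, 0, 0.001, 0, 0, 0.04, 0.2],
  [0, 0, 0.001, 0, 0, 0.08, 0.2],
  [0, 0, 0.001, 0, 0, 0.12, 0.2],
  [0, 0, 0.001, 0, 0, 0.16, 0.2],
  [0, 0, 0.001, 0, 0, 0.2, 0.2],
  [0, 0, 0.001, 0, 0, 0.24, 0.2],
  [0, 0, 0.001, 0, 0, 0.28, 0.2],
  [0, 0, 0.001, 0, 0, 0.32, 0.2],
])

```text
time_s: 14.7
tool_pos: [0.5412, 0.0245, 0.1157]
tool_rot: [180.0, -0.0, 38.6]
force: [0.7, -0.5, -3.5]
grip_width: 0.0347
grasp_force: 40.0
```

```bash
python3 - <<'E'
from h import *
go((.542,.0245,.117),38.5);print(env.get_obs()["wrist_torque"])
E
```

```text
at [0.5412 0.0245 0.1157] [ 1.7996e+02 -5.0000e-02  3.8590e+01] t 14.7 F [ 0.7 -0.5 -3.5] w 0.0347 q7 -62.8 ROW [ 0.003  0.002 -0.006] [ 0.    -0.001  0.001]
[-0.1017207  -0.26939028  0.0162177 ]
```

>>> apply_moves([
  [0, 0, 0.01, 0, 0, 0, 0.2],
  [0, 0, 0.018, 0, 0, 0, 0.2],
  [0, 0, 0.026, 0, 0, 0, 0.2],
  [0, 0, 0.026, 0, 0, 0, 0.2],
])

```text
time_s: 15.1
tool_pos: [0.5416, 0.0244, 0.1105]
tool_rot: [179.9, -0.1, 38.8]
force: [4.0, -0.0, -4.0]
grip_width: 0.0353
grasp_force: 40.0
```

```bash
python3 - <<'E'
from h import *
go((.542,.0245,.109),38.5);print(env.get_obs()["wrist_torque"])
E
```

```text
at [0.5416 0.0244 0.1105] [ 1.7994e+02 -8.0000e-02  3.8750e+01] t 15.1 F [ 4. -0. -4.] w 0.0353 q7 -62.8 ROW [0.002 0.001 0.008] [ 0.001 -0.001  0.003]
[-0.10805808 -0.97487485  0.01630679]
```

>>> apply_moves([
  [0.002, 0.002, 0.004, 0, 0, 0, 0.2],
  [0.002, 0.002, 0.007, 0, 0, 0, 0.2],
  [0.002, 0.002, 0.01, 0, 0, 0, 0.2],
  [0.002, 0.002, 0.01, 0, 0, 0, 0.2],
])

```text
time_s: 15.5
tool_pos: [0.5419, 0.0245, 0.1095]
tool_rot: [179.9, -0.0, 38.7]
force: [0.8, -0.4, 5.7]
grip_width: 0.0351
grasp_force: 40.0
```

>>> apply_moves([
  [0, 0, 0.003, 0, 0, 0, 0.2],
  [0, 0, 0.006, 0, 0, 0, 0.2],
  [0, 0, 0.006, 0, 0, 0, 0.2],
  [0, 0, 0.006, 0, 0, 0, 0.2],
], grip_force=50)

```text
time_s: 15.9
tool_pos: [0.542, 0.0245, 0.1092]
tool_rot: [179.9, -0.0, 38.7]
force: [-1.2, -0.0, 10.8]
grip_width: 0.0348
grasp_force: 50.0
```

>>> apply_moves([
  [0, 0, 0.003, 0, 0, 0, 0.2],
  [0, 0, 0.006, 0, 0, 0, 0.2],
  [0, 0, 0.006, 0, 0, 0, 0.2],
  [0, 0, 0.006, 0, 0, 0, 0.2],
  [0, 0, 0.006, 0, 0, 0, 0.2],
])

```text
time_s: 16.4
tool_pos: [0.542, 0.0245, 0.109]
tool_rot: [179.9, -0.0, 38.7]
force: [-2.4, -0.8, 16.7]
grip_width: 0.0349
grasp_force: 50.0
```

>>> apply_moves([
  [0, 0, -0.006, 0, 0, 0, 0.2],
  [0, 0, -0.012, 0, 0, 0, 0.2],
  [0, 0, -0.012, 0, 0, 0, 0.2],
])

```text
time_s: 16.7
tool_pos: [0.5419, 0.0245, 0.1091]
tool_rot: [180.0, -0.1, 38.7]
force: [1.7, -0.0, 4.6]
grip_width: 0.0348
grasp_force: 50.0
```

>>> apply_moves([
  [0, 0, 0, 0, 0, 0, 0.8],
  [0, 0, 0, 0, 0, 0, 0.8],
  [0, 0, 0, 0, 0, 0, 0.8],
  [0, 0, 0, 0, 0, 0, 0.8],
  [0, 0, 0, 0, 0, 0, 0.8],
])

```text
time_s: 17.2
tool_pos: [0.5409, 0.0243, 0.108]
tool_rot: [-180.0, 0.0, 38.7]
force: [-0.9, 0.2, 1.0]
grip_width: 0.0655
grasp_force: 0.0
```

>>> apply_moves([
  [0, 0, -0.1, 0, 0, 0, 0.8],
  [0, 0, -0.25, 0, 0, 0, 0.8],
  [0, 0, -0.45, 0, 0, 0, 0.8],
  [0, 0, -0.6, 0, 0, 0, 0.8],
  [0, 0, -0.6, 0, 0, 0, 0.8],
])

```text
time_s: 17.7
tool_pos: [0.5439, 0.0248, 0.2333]
tool_rot: [179.7, -0.3, 38.7]
force: [0.2, 0.4, -0.5]
grip_width: 0.0697
grasp_force: 0.0
```

```bash
python3 - <<'E'
from h import *
go((.505,-.14,.21),58);go((.462,-.305,.18),77.6)
E
```

```text
at [0.5439 0.0248 0.2333] [179.68  -0.34  38.73] t 17.7 F [ 0.2  0.4 -0.5] w 0.0697 q7 -59.9 ROW [-0.668  0.52   0.115] [ 0.004 -0.003 -0.224]
at [0.5439 0.0248 0.2333] [179.68  -0.34  38.73] t 17.7 F [ 0.2  0.4 -0.5] w 0.0697 q7 -59.9 ROW [-1.353  1.029  0.264] [ 0.005 -0.003 -0.452]
```

>>> apply_moves([
  [-0.67, 0.52, 0.1, 0, 0, -0.22, 0.8],
  [-0.67, 0.52, 0.1, 0, 0, -0.22, 0.8],
  [-0.67, 0.52, 0.1, 0, 0, -0.22, 0.8],
  [-0.67, 0.52, 0.1, 0, 0, -0.22, 0.8],
])

```text
time_s: 18.1
tool_pos: [0.4999, -0.1443, 0.2072]
tool_rot: [-179.9, 0.1, 57.5]
force: [0.7, -0.0, 0.7]
grip_width: 0.0696
grasp_force: 0.0
```

```bash
python3 - <<'E'
from h import *
go((.462,-.305,.18),77.6)
E
```

```text
at [ 0.4999 -0.1443  0.2072] [-1.7993e+02  1.2000e-01  5.7530e+01] t 18.1 F [ 0.7 -0.   0.7] w 0.0696 q7 -21.0 ROW [-0.779  0.272  0.137] [-0.001  0.001 -0.234]
```

>>> apply_moves([
  [-0.78, 0.27, 0.13, 0, 0, -0.23, 0.8],
  [-0.78, 0.27, 0.13, 0, 0, -0.23, 0.8],
  [-0.78, 0.27, 0.13, 0, 0, -0.23, 0.8],
  [-0.78, 0.27, 0.13, 0, 0, -0.23, 0.8],
  [-0.78, 0.27, 0.13, 0, 0, -0.23, 0.8],
  [-0.78, 0.27, 0.13, 0, 0, -0.23, 0.8],
])

```text
time_s: 18.7
tool_pos: [0.4634, -0.301, 0.1815]
tool_rot: [-179.9, -0.1, 77.3]
force: [0.7, 0.7, 0.3]
grip_width: 0.0697
grasp_force: 0.0
```

```bash
python3 - <<'E'
from h import *
K=cal("wrist"); im=viewer.read_camera("wrist"); np.savez("drift_k.npz",**K); cv2.imwrite("pics/wd.png",im[...,::-1])
cv2.imwrite("pics/wd2.png",cv2.resize(im[40:240,200:400,::-1],(600,600),interpolation=3))
S=cal("scene"); s=viewer.read_camera("scene"); cv2.imwrite("pics/sc2.png",s[...,::-1])
for t in ("drift","drift_grip"): print([(np.round(b["location"],1),b["conf"]) for b in boxes_of("wrist",t)])
d=R.from_euler('z',77.6,degrees=True).as_matrix()
P=np.array([.4642,-.3043,0])+np.array([[0,0,.055],[.025,0,.055],[-.025,0,.055],[.135,0,.006],[.025,0,.0235]])@d.T
print(proj(K,P).round(1).tolist()); go((.4642,-.3043,.1),77.6)
E
```

```text
[(array([286.1, 169.3]), 0.87)]
[(array([286.7, 169.2]), 0.85)]
[[285.1, 204.4], [284.9, 179.5], [285.2, 228.2], [284.3, 61.6], [284.9, 173.2]]
at [ 0.4647 -0.2996  0.1826] [ 1.7999e+02 -1.0000e-02  7.7560e+01] t 18.9 F [ 0.7 -0.3 -0.5] w 0.0696 q7 15.0 ROW [-0.024  0.003  0.413] [ 0.    -0.    -0.001]
```

View pics/wd2.png

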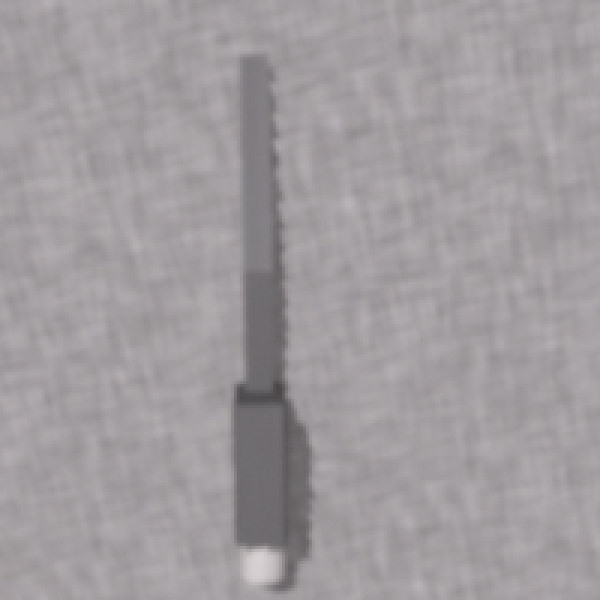

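The drift in close-up: the handle top spans full-frame rows 173–222 at column 286.7, and the nose is at (284.7,58.7).

```bash
python3 - <<'E'
from h import *
K=dict(np.load("drift_k.npz"));h=plane(K,np.array((286.7,197.5)),.055); n=plane(K,np.array((284.7,58.7)),.006)
print(h.round(4),n.round(4),np.linalg.norm((n-h)[:2]),np.degrees(np.arctan2(*(n-h)[1::-1])))
y=np.degrees(np.arctan2(*(n-h)[1::-1]));go((h[0],h[1]-.001,.05),y)
E
```

```text
[ 0.4673 -0.2978  0.055 ] [ 0.4941 -0.17    0.006 ] 0.13056829587657157 78.14265345631544
at [ 0.4647 -0.2996  0.1826] [ 1.7999e+02 -1.0000e-02  7.7560e+01] t 18.9 F [ 0.7 -0.3 -0.5] w 0.0696 q7 15.0 ROW [0.007 0.012 0.663] [ 0.    -0.    -0.007]
```

>>> apply_moves([
  [0, 0.01, 0.25, 0, 0, -0.007, 0.8],
  [0, 0.01, 0.5, 0, 0, -0.007, 0.8],
  [0, 0.01, 0.65, 0, 0, -0.007, 0.8],
  [0, 0.01, 0.75, 0, 0, -0.007, 0.8],
  [0, 0.01, 0.82, 0, 0, -0.007, 0.8],
  [0, 0.01, 0.84, 0, 0, -0.007, 0.8],
  [0, 0.01, 0.84, 0, 0, -0.007, 0.5],
  [0, 0.01, 0.84, 0, 0, -0.007, 0.3],
  [0, 0.01, 0.84, 0, 0, -0.007, 0.1],
  [0, 0.01, 0.84, 0, 0, -0.007, 0.1],
  [0, 0.01, 0.84, 0, 0, -0.007, 0.1],
  [0, 0.01, 0.84, 0, 0, -0.007, 0.1],
  [0, 0.01, 0.84, 0, 0, -0.007, 0.1],
  [0, 0.01, 0.84, 0, 0, -0.007, 0.1],
], grip_force=15)

```text
time_s: 20.3
tool_pos: [0.4659, -0.3018, 0.0145]
tool_rot: [180.0, 0.0, 78.0]
force: [-1.3, 0.6, 0.8]
grip_width: 0.0184
grasp_force: 15.0
```

>>> apply_moves([
  [0, 0, 0, 0, 0, 0, 0.05],
  [0, 0, 0, 0, 0, 0, 0.05],
  [0, 0, 0, 0, 0, 0, 0.05],
  [0, 0, 0, 0, 0, 0, 0.05],
], grip_force=50)

```text
time_s: 20.7
tool_pos: [0.466, -0.3018, 0.0145]
tool_rot: [180.0, 0.0, 78.0]
force: [0.1, 0.5, 0.8]
grip_width: 0.0176
grasp_force: 50.0
```

>>> apply_moves([
  [0, 0, -0.08, 0, 0, 0, 0.05],
  [0, 0, -0.2, 0, 0, 0, 0.05],
  [0, 0, -0.3, 0, 0, 0, 0.05],
  [0, 0, -0.3, 0, 0, 0, 0.05],
])

```text
time_s: 21.1
tool_pos: [0.4675, -0.3027, 0.0767]
tool_rot: [179.8, 0.1, 78.0]
force: [0.2, -0.2, -2.3]
grip_width: 0.0176
grasp_force: 50.0
```

```bash
python3 - <<'E'
from h import *
go((.556,-.175,.06),94.07)
E
```

```text
at [ 0.4675 -0.3027  0.0767] [1.7976e+02 1.1000e-01 7.8000e+01] t 21.1 F [ 0.2 -0.2 -2.3] w 0.0176 q7 13.5 ROW [0.717 0.3   0.084] [ 0.003  0.002 -0.187]
```

>>> apply_moves([
  [0.18, 0.08, 0, 0, 0, -0.05, 0.05],
  [0.36, 0.15, 0, 0, 0, -0.1, 0.05],
  [0.54, 0.23, 0, 0, 0, -0.15, 0.05],
  [0.66, 0.28, 0, 0, 0, -0.187, 0.05],
  [0.72, 0.3, 0.04, 0, 0, -0.187, 0.05],
  [0.72, 0.3, 0.08, 0, 0, -0.187, 0.05],
  [0.72, 0.3, 0.08, 0, 0, -0.187, 0.05],
  [0.72, 0.3, 0.08, 0, 0, -0.187, 0.05],
])

```text
time_s: 21.9
tool_pos: [0.5527, -0.1756, 0.0573]
tool_rot: [-179.9, 0.0, 93.9]
force: [0.1, -0.5, -1.7]
grip_width: 0.0175
grasp_force: 50.0
```

```bash
python3 - <<'E'
from h import *
go((.5546,-.152,.0375),94.07)
K=cal("wrist");o=env.get_obs();im=viewer.read_camera("wrist")
cv2.imwrite("pics/slot.png",cv2.resize(im[20:300,150:430,::-1],(600,600),interpolation=3))
u=np.array([np.cos(np.radians(94.07)),np.sin(np.radians(94.07)),0]);O=np.array([.542,.0245,0])
P=[O+u*a+[0,0,z] for a,z in ((0,.155),(-.022,.046),(-.022,.02),(.07,.02),(-.15,.02))]
y=np.radians(o["tool_rot"][2]);t=np.array([np.cos(y),np.sin(y),0]);P.append(o["tool_pos"]+t*.137-[0,0,.0145-.006])
print(((proj(K,P)-[150,20])*600/280).round(0).tolist())
E
```

```text
at [ 0.5527 -0.1756  0.0573] [-1.7985e+02  3.0000e-02  9.3860e+01] t 21.9 F [ 0.1 -0.5 -1.7] w 0.0175 q7 11.0 ROW [0.117 0.018 0.099] [-0.002  0.    -0.002]
[[338.0, -2752.0], [298.0, -279.0], [296.0, -206.0], [297.0, -761.0], [296.0, 311.0], [285.0, -53.0]]
```

View pics/slot.png

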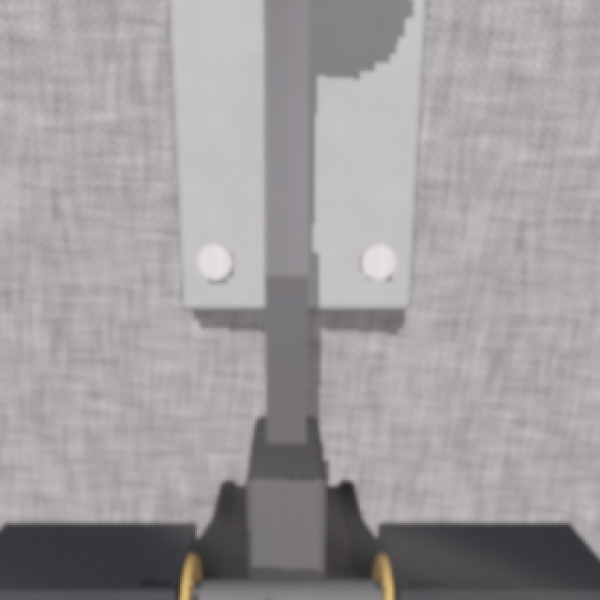

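The wrist view shows the blade pointing straight over the plate, about 3 mm left of the plate's centreline (column 287 against 296). That matches the computed correction.

```bash
python3 - <<'E'
from h import *
K=cal("wrist");o=env.get_obs();M=R.from_euler('xyz',o["tool_rot"],degrees=True).as_matrix()
for r,z,a in ((275,.009,.065),(478,.0405,.025),(442,.009,.025)):
    P=plane(K,np.array((283.9,r*280/600+20)),o["tool_pos"][2]+z); print((M.T@(P-o["tool_pos"]))[0]-a)
go((.5546,-.152,.0375),94.07)
E
```

```text
0.0013576695020176416
0.0042942099412316866
0.00013577340476238556
at [ 0.5533 -0.1756  0.0579] [-1.7992e+02  4.0000e-02  9.3870e+01] t 21.95 F [-1.  -0.7 -2.8] w 0.0178 q7 11.0 ROW [0.117 0.015 0.102] [-0.001  0.    -0.002]
```

>>> apply_moves([
  [0.03, 0.018, 0.03, 0, 0, -0.002, 0.05],
  [0.06, 0.018, 0.06, 0, 0, -0.002, 0.05],
  [0.1, 0.018, 0.09, 0, 0, -0.002, 0.05],
  [0.11, 0.018, 0.1, 0, 0, -0.002, 0.05],
  [0.11, 0.018, 0.1, 0, 0, -0.002, 0.05],
])

```text
time_s: 22.45
tool_pos: [0.5561, -0.15, 0.0379]
tool_rot: [-179.9, -0.0, 94.3]
force: [-0.2, -0.0, -1.3]
grip_width: 0.0173
grasp_force: 50.0
```

```bash
cat >> h.py <<'E'
def st(off=.137):
    o=env.get_obs();a=np.radians(94.07);u=np.array([np.cos(a),np.sin(a)]);d=o["tool_pos"][:2]-[.542,.0245]
    print("TCP along",(d@u*1e3).round(1),"nose",((d@u+off)*1e3).round(1),"lat(left)",((u[0]*d[1]-u[1]*d[0])*1e3).round(1),"z",o["tool_pos"][2].round(4),"rot",o["tool_rot"].round(2),"F",o["force"].round(1),"t",o["time_s"])
E
python3 -c "
from h import *
st()"
```

```text
TCP along -175.1 nose -38.1 lat(left) -1.7 z 0.0379 rot [-1.7994e+02 -3.0000e-02  9.4330e+01] F [-0.2 -0.  -1.3] t 22.45
```

>>> apply_moves([
  [0, -0.007, 0.006, 0, 0, 0.002, 0.05],
  [0, -0.007, 0.01, 0, 0, 0.002, 0.05],
  [0, -0.007, 0.012, 0, 0, 0.002, 0.05],
  [0, -0.007, 0.012, 0, 0, 0.002, 0.05],
])

```text
time_s: 22.85
tool_pos: [0.5552, -0.1515, 0.0361]
tool_rot: [180.0, 0.0, 94.0]
force: [0.2, -0.3, -2.7]
grip_width: 0.0175
grasp_force: 50.0
```

```bash
python3 -c "
from h import *
st()"
```

```text
TCP along -176.5 nose -39.5 lat(left) -0.6 z 0.0361 rot [1.7999e+02 1.0000e-02 9.4050e+01] F [ 0.2 -0.3 -2.7] t 22.85
```

>>> apply_moves([
  [0.01, -0.002, 0.005, 0, 0, 0, 0.05],
  [0.03, -0.002, 0.005, 0, 0, 0, 0.05],
  [0.055, -0.002, 0.005, 0, 0, 0, 0.05],
  [0.08, -0.002, 0.005, 0, 0, 0, 0.05],
  [0.105, -0.002, 0.005, 0, 0, 0, 0.05],
  [0.13, -0.002, 0.005, 0, 0, 0, 0.05],
  [0.15, -0.002, 0.005, 0, 0, 0, 0.05],
  [0.15, -0.002, 0.005, 0, 0, 0, 0.05],
])

```text
time_s: 23.65
tool_pos: [0.5526, -0.1203, 0.0351]
tool_rot: [180.0, -0.0, 94.1]
force: [0.2, 0.2, -3.2]
grip_width: 0.0174
grasp_force: 50.0
```

```bash
python3 -c "
from h import *
st()"
```

```text
TCP along -145.2 nose -8.2 lat(left) -0.3 z 0.0351 rot [ 1.800e+02 -1.000e-02  9.414e+01] F [ 0.2  0.2 -3.2] t 23.65
```

>>> apply_moves([
  [0.02, 0, 0.002, 0, 0, 0, 0.05],
  [0.04, 0, 0.003, 0, 0, 0, 0.05],
  [0.06, 0, 0.003, 0, 0, 0, 0.05],
  [0.08, 0, 0.003, 0, 0, 0, 0.05],
  [0.09, 0, 0.003, 0, 0, 0, 0.05],
  [0.09, 0, 0.003, 0, 0, 0, 0.05],
])

```text
time_s: 24.25
tool_pos: [0.5514, -0.1027, 0.0345]
tool_rot: [180.0, -0.0, 94.1]
force: [0.1, 0.4, -1.3]
grip_width: 0.0176
grasp_force: 50.0
```

>>> apply_moves([
  [0.01, 0, 0, 0, 0, 0, 0.05],
  [0.02, 0, 0, 0, 0, 0, 0.05],
  [0.025, 0, 0, 0, 0, 0, 0.05],
  [0.025, 0, 0, 0, 0, 0, 0.05],
])

```text
time_s: 24.65
tool_pos: [0.5511, -0.0988, 0.0345]
tool_rot: [180.0, 0.0, 94.1]
force: [0.0, -1.2, 0.0]
grip_width: 0.0175
grasp_force: 50.0
```

```bash
python3 -c "
from h import *
st()"
```

```text
TCP along -123.7 nose 13.3 lat(left) -0.3 z 0.0345 rot [1.7999e+02 3.0000e-02 9.4050e+01] F [ 0.  -1.2  0. ] t 24.65
```

>>> apply_moves([
  [0.008, 0, 0, 0, 0, 0, 0.05],
  [0.016, 0, 0, 0, 0, 0, 0.05],
  [0.024, 0, 0, 0, 0, 0, 0.05],
  [0.024, 0, 0, 0, 0, 0, 0.05],
])

```text
time_s: 25.05
tool_pos: [0.5509, -0.0967, 0.0348]
tool_rot: [180.0, 0.2, 94.0]
force: [0.1, -7.3, -0.3]
grip_width: 0.0173
grasp_force: 50.0
```

>>> apply_moves([
  [0.006, 0, 0, 0, 0, 0, 0.05],
  [0.012, 0, 0, 0, 0, 0, 0.05],
  [0.012, 0, 0, 0, 0, 0, 0.05],
])

```text
time_s: 25.35
tool_pos: [0.5508, -0.096, 0.035]
tool_rot: [180.0, 0.3, 93.9]
force: [-0.1, -9.3, -0.5]
grip_width: 0.0178
grasp_force: 50.0
```

>>> apply_moves([
  [0.006, 0, 0, 0, 0, 0, 0.05],
  [0.012, 0, 0, 0, 0, 0, 0.05],
  [0.012, 0, 0, 0, 0, 0, 0.05],
])

```text
time_s: 25.65
tool_pos: [0.5508, -0.0952, 0.0352]
tool_rot: [179.9, 0.4, 93.9]
force: [1.0, -12.7, -0.4]
grip_width: 0.0175
grasp_force: 50.0
```

>>> apply_moves([
  [0.006, 0, 0, 0, 0, 0, 0.05],
  [0.01, 0, 0, 0, 0, 0, 0.05],
  [0.01, 0, 0, 0, 0, 0, 0.05],
])

```text
time_s: 25.95
tool_pos: [0.5507, -0.0946, 0.0353]
tool_rot: [179.9, 0.5, 93.8]
force: [0.6, -14.7, 0.3]
grip_width: 0.0178
grasp_force: 50.0
```

>>> apply_moves([
  [0.006, 0, 0, 0, 0, 0, 0.05],
  [0.01, 0, 0, 0, 0, 0, 0.05],
  [0.01, 0, 0, 0, 0, 0, 0.05],
])

```text
time_s: 26.25
tool_pos: [0.5507, -0.0938, 0.0355]
tool_rot: [179.9, 0.6, 93.8]
force: [0.0, -16.7, 0.6]
grip_width: 0.0174
grasp_force: 50.0
```

>>> apply_moves([
  [0.005, 0, 0, 0, 0, 0, 0.05],
  [0.008, 0, 0, 0, 0, 0, 0.05],
  [0.008, 0, 0, 0, 0, 0, 0.05],
])

```text
time_s: 26.55
tool_pos: [0.5501, -0.0858, 0.0347]
tool_rot: [180.0, 0.2, 93.9]
force: [-0.2, -6.2, -0.6]
grip_width: 0.0172
grasp_force: 50.0
```

>>> apply_moves([
  [0.012, 0, 0, 0, 0, 0, 0.05],
  [0.024, 0, 0, 0, 0, 0, 0.05],
  [0.036, 0, 0, 0, 0, 0, 0.05],
  [0.048, 0, 0, 0, 0, 0, 0.05],
  [0.048, 0, 0, 0, 0, 0, 0.05],
])

```text
time_s: 27.05
tool_pos: [0.5493, -0.0749, 0.0346]
tool_rot: [180.0, 0.1, 94.0]
force: [0.2, -4.9, -0.6]
grip_width: 0.0177
grasp_force: 50.0
```

```bash
python3 -c "
from h import *
st()"
```

```text
TCP along -99.6 nose 37.4 lat(left) -0.2 z 0.0346 rot [1.7999e+02 9.0000e-02 9.4020e+01] F [ 0.2 -4.9 -0.6] t 27.05
```

>>> apply_moves([
  [0.012, 0, 0, 0, 0, 0, 0.05],
  [0.024, 0, 0, 0, 0, 0, 0.05],
  [0.036, 0, 0, 0, 0, 0, 0.05],
  [0.042, 0, 0, 0, 0, 0, 0.05],
  [0.042, 0, 0, 0, 0, 0, 0.05],
])

```text
time_s: 27.55
tool_pos: [0.5487, -0.066, 0.0345]
tool_rot: [180.0, 0.1, 94.0]
force: [0.9, -4.9, -0.9]
grip_width: 0.0179
grasp_force: 50.0
```

```bash
python3 - <<'E'
from h import *
st()
S=cal("scene"); s=viewer.read_camera("scene")[...,::-1]; m=proj(S,[.542,.0245,.12]).astype(int); s0=cv2.imread("pics/sc2.png")
c=[cv2.resize(i[m[1]-50:m[1]+40,m[0]-50:m[0]+40],(400,400),interpolation=3) for i in (s0,s)]
cv2.imwrite("pics/up.png",np.hstack(c)); print(m,proj(S,[.542,.0245,.155]),proj(S,[.542,.0245,.163]))
E
```

```text
TCP along -90.7 nose 46.3 lat(left) -0.2 z 0.0345 rot [1.800e+02 5.000e-02 9.405e+01] F [ 0.9 -4.9 -0.9] t 27.55
[294 225] [295.2915745  216.55352897] [295.41202897 214.43300733]
```

View pics/up.png

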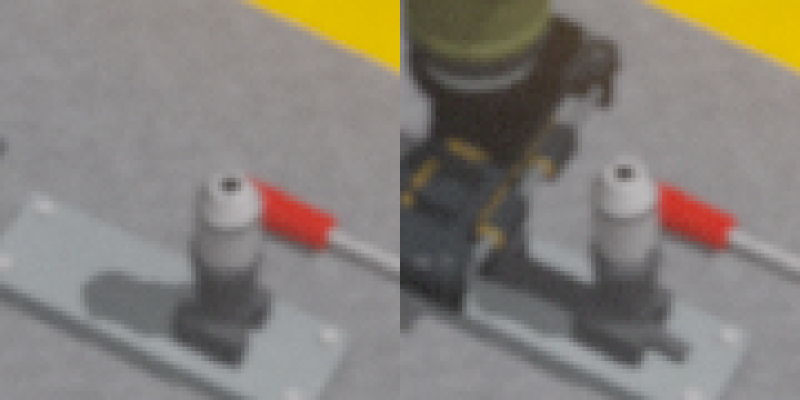

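The chuck head stands about 3 px (about 8 mm) higher than when home, and the drift nose shows on the far side of the block. I'll ease the push and let go.

>>> apply_moves([
  [-0.003, 0, 0, 0, 0, 0, 0.05],
  [-0.003, 0, 0, 0, 0, 0, 0.05],
  [-0.003, 0, 0, 0, 0, 0, 0.5],
  [-0.003, 0, 0, 0, 0, 0, 0.5],
  [-0.003, 0, 0, 0, 0, 0, 0.5],
  [-0.003, 0, 0, 0, 0, 0, 0.5],
])

```text
time_s: 28.2
tool_pos: [0.5488, -0.065, 0.0345]
tool_rot: [180.0, -0.0, 94.1]
force: [0.4, 0.0, 0.5]
grip_width: 0.0397
grasp_force: 0.0
```

>>> apply_moves([
  [0, 0, -0.03, 0, 0, 0, 0.5],
  [0, 0, -0.1, 0, 0, 0, 0.5],
  [0, 0, -0.25, 0, 0, 0, 0.5],
  [0, 0, -0.4, 0, 0, 0, 0.5],
  [-0.2, 0, -0.55, 0, 0, 0, 0.5],
  [-0.4, 0, -0.65, 0, 0, 0, 0.5],
  [-0.4, 0, -0.65, 0, 0, 0, 0.5],
  [-0.4, 0, -0.65, 0, 0, 0, 0.5],
  [-0.4, 0, -0.65, 0, 0, 0, 0.5],
])

```text
time_s: 29.1
tool_pos: [0.5542, -0.1442, 0.1645]
tool_rot: [-180.0, -0.1, 94.1]
force: [0.3, 0.9, -0.2]
grip_width: 0.0435
grasp_force: 0.0
```

```bash
python3 - <<'E'
from h import *
st()
s=viewer.read_camera("scene")[...,::-1]; w=viewer.read_camera("wrist")[...,::-1]
cv2.imwrite("pics/fin.png",np.hstack([cv2.resize(s[175:265,244:334],(400,400),interpolation=3),cv2.resize(w[0:300,130:430],(400,400))]))
E
```

```text
TCP along -169.2 nose -32.2 lat(left) -0.2 z 0.1645 rot [-1.7999e+02 -5.0000e-02  9.4150e+01] F [ 0.3  0.9 -0.2] t 29.1
```

View pics/fin.png

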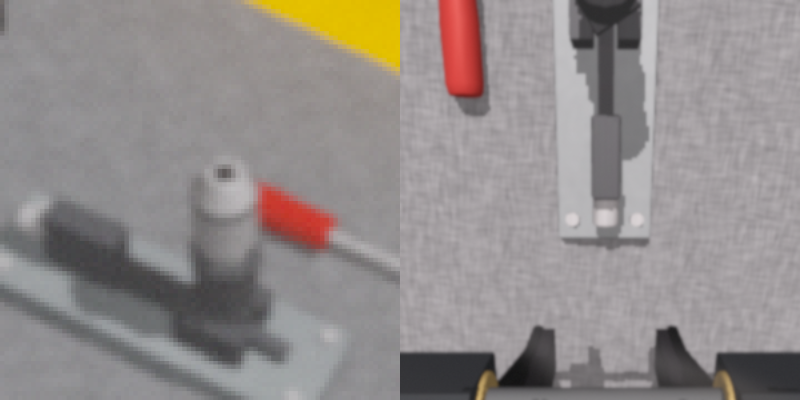

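The chuck still stands raised at (224,172) in the left crop. The drift rests in the slot on the plate, the gripper is clear of everything, and the bystanders I can see are undisturbed. Handing in.

```bash
python3 -c "
from h import *
print(env.sign_off())"
```

```text
the job is handed in; nothing more can be done
None
```

The chuck went home in the small sleeve, wedged with a press of about 20 N. The drift then freed it with a push of about 17 N; it now stands about 8 mm above its seat on the drift, the gripper is clear, and the job was handed in at about 29 s.

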